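# Unscrew the cap of a leaning parts jar and park it on the note pad

### The job

Open the parts jar that leans in the sloping holder: unscrew its cap until the thread lets go and lift it clear of the neck. Then set the cap down, open side down, in the middle of the square pad of notes and let go of it. Do not disturb the roll of tape lying nearby.

Things in the scene. Friction and masses are not known exactly. Their poses are not given: they have to be found in the camera images.
- cap: Round black ribbed screw cap with a grey disc on top, 46 mm in diameter, 26 mm high, hollow, loose, about 30 g. Origin: centre of its open underside; z runs along its axis, out through its closed top. At first it is screwed right down on the leaning jar, its underside 58 mm from the jar's origin along the jar's z, its z along the jar's. Grip it across, tool along its axis, at any angle round it.
- cap_top (a point): Centre of the cap's top face, 26 mm from the cap's origin. Thread: right-handed, unscrews anticlockwise seen from the top; each turn raises the cap 6 mm along the jar's axis, with some 1.5 mm axial play; it lets go after about one and a half turns (1.3 to 1.7); pulling alone does not free it. It turns easily and stays where it is left when the fingers open between turns.
- jar: White plastic jar, 60 mm in diameter, held fast in a dark steel cup on a holder (125 x 86 mm plate) fixed to the bench; it leans 30 degrees from vertical, top roughly towards the robot. Origin: centre of its bottom, 30 mm above the bench; z runs along its axis out through the neck. Its shoulder, 37 mm wide at the neck, ends 55 mm along z: fingertips may pass the shut cap's underside by 2 mm at most.
- jar_mouth (a point): Centre of the rim of the jar's threaded neck (36 mm in diameter over the thread), 80.5 mm from the jar's origin along the jar's z; hidden in the cap at first.
- note_pad: Square pad of paper notes, 75 x 75 mm, 13 mm thick, lying flat and loose (0.15 kg) on the bench. Origin: centre of its underside; its top is at z = 13 mm.
- tape_roll: Roll of paper tape, 68 mm in diameter, 24 mm high, lying flat on the bench, loose; a bystander, not to be disturbed. Origin: centre of its underside.
There are look-alikes about, which are no part of the job. Of the things that look like the note_pad, the larger one is meant.

How it is judged:
On the way, in this order (a step that is already met when the one before it is completed fails the run):
1. the cap has been screwed up the thread by more than 6 mm, still round the neck and in line with the jar (z of cap in the frame of jar between 0.0643 and 0.0805 m and angle between the z axis of cap and the z axis of jar, either way round below 0.2 rad), for 0.1 s.
2. the cap is off and clear of the neck: its underside more than 30 mm from the rim (distance between cap and jar_mouth above 0.03 m), for 0.1 s.
At the end, for the whole second after the job is handed in: The cap rests flat on the note pad, open side down (within 7 degrees of level), its centre within 25 mm of the pad's centre, released and still; the pad lies flat on the bench (horizontal distance between cap and note_pad below 0.025 m and angle between cap's own z axis and vertical below 0.12 rad and z of cap in the frame of note_pad between 0.009 and 0.018 m and angle between note_pad's own z axis and vertical below 0.1 rad and linear speed of cap below 0.02 m/s); the robot touches nothing.
It fails at once if the roll of tape is moved by more than 30 mm (distance of tape_roll from where it was at the start of the episode above 0.03 m).
It also fails if it takes over 72 s, if anything falls off the work surface, if the arm or the gripper's body presses on something with over 40 N, if the wrist force passes 120 N, or if a joint passes its speed limit or range.

### The arm

A 6-joint arm with a two-finger parallel gripper is mounted at the origin on a cart in front of the work surface, level with it; the furniture and walls round the work are solid. World frame = base frame: x ahead of the robot, y to its left, z up, the work surface at z = 0. Lengths are in m, angles in rad, forces in N, time in s.
With the tool pointing down it reaches from about 0.35 to 0.975 m from the base axis. Payload 7.1 kg.
Tool frame: the origin (TCP) lies at the very end of the fingers, on their centre line; the grasp point (between the pads) lies 19 mm behind it; z points along the fingers, y is the line along which they close (so a half turn about z gives the same grasp; the last joint's range is limited). The gripper opens to 88 mm and grips with 3 to 60 N. Pads are 20 mm wide; open, the fingers measure 115 mm over their backs; the gripper's body (75 mm by 178 mm) begins 61 mm behind the grasp point.
Start: joints at [1.271, 0.423, 1.63, -0, 1.089, -0.019], TCP at [0.173, 0.601, 0.223] pointing down, gripper open.
Joint ranges: [-3, 3], [-0.9, 2.11], [0.09, 2.58], [-1.31, 4.45], [0.11, 2.69], [-2.54, 2.54]. Speed limits (rad/s): [2.39, 2.39, 3.01, 3.14, 3.14, 3.14].

### API

Orientations are given as [roll, pitch, yaw] about the fixed x, y, z axes, in that order (R = Rz(yaw) Ry(pitch) Rx(roll)).
In Python, from cell import manip, optics gives the robot as it stands. The module is installed in compiled form; this text tells all that it offers.
- The arm moves only by the shell command python3 -m pendant 'ROWS' [FORCE]. ROWS is JSON, a list of rows, each an object with "gripper": the opening, from 0 (shut) to 1 (fully open); "offset": the shift along the tool's x, y, z each as a share of 0.5 m, from -1 to 1, a list of three; "dr": the turn, a rotation vector about the tool's x, y, z each as a share of pi rad, from -1 to 1, a list of three. In form: [{"gripper": gripper, "offset": [x, y, z], "dr": [rx, ry, rz]}, ...]. A call has 1 to 5 rows; each row is the pose to reach, as a shift and turn from the pose commanded when the call began, along the tool's axes at that moment, turning the shorter way round; what a row does not reach only later rows make up. A row lasts 1/8 s, in which the tool goes at most 62.5 mm and 10.7 degrees, less where a joint would pass 70% of its speed; a pose out of reach is approached as far as the arm can. A call with a number of a shift or a turn outside -1 to 1 is refused whole. A call with a gripper value outside its range is refused whole. The fingers move at their own pace and stop on an object; FORCE is the grip in N (left out, the last holds). Time passes only in rows, so rows that repeat a pose let the fingers close. It gives the time, the measured TCP pose, the force, the opening and the grip force at its end, in the units of the state.
- manip.state(): the state, without advancing time (a new reading comes with each control period).
- optics.get_image(name): name is "scene" or "top" or "wrist"; returns a dict with "pixels" (420x560x3 uint8, blue, green, red), "fx", "fy", "cx", "cy" (pixels), "R" (3x3) and "t" (3): a world point X has camera coordinates R X + t. Camera axes: x right, y down, z forward; pixel columns grow to the right and rows downward; lengths in m; the calibration is good to about 2 mm. A picture is of the moment at which its call begins. There is no depth.
- manip.job_done(): hands the job in; it is judged then, once.
The state is a dict: "time_s": time; "qpos": joint angles; "joint_velocities": joint speeds; "joint_torque": joint torques, N m; "ee_pos": TCP position; "ee_rot": TCP orientation; "contact_force": force on the tool from outside, world axes, zero at the start; "ft_torque": the same for the moment, N m; "opening": finger opening in m; "gripper_force": force on a finger pad.
Only numpy, scipy, OpenCV 4.12 (cv2) and the standard library are available. Lean on these libraries where they do the work, as an engineer would, in place of code of your own. Each camera call takes 0.05 s, during which the arm holds its last target. There are 200 camera calls.

## Working session

There is one attempt and no reset: what is moved stays moved. The work goes in short steps, Python scripts to look and compute and a shell command to move; the robot and the scene stay as the last step left them, time stands still between calls to the robot, and variables do not carry over. Pictures are saved under pics/ and viewed, at most 10 in all, crops included, and the job is handed in when it is done.

```bash
mkdir -p pics; python3 - <<'E'
from cell import manip, optics
import cv2,pickle
for n in("scene","top"):
    im=optics.get_image(n); pickle.dump(im,open(n+".pkl","wb")); cv2.imwrite(f"pics/{n}.png",im["pixels"])
    print(n,im["fx"],im["cx"],im["cy"],im["R"],im["t"])
print(manip.state())
E
```

```text
scene 456.58052845117993 267.5142608022947 206.64598990495162 [[ 0.86427073 -0.50275714  0.01647293]
 [-0.36145982 -0.64348    -0.67474461]
 [ 0.34983267  0.57720772 -0.73786744]] [-0.47437219  0.21520728  0.81217779]
top 388.7804274660221 283.52687927500506 204.06446146688654 [[ 2.21904220e-02 -9.99753762e-01  5.22492238e-06]
 [-9.97977783e-01 -2.21513140e-02 -5.95790502e-02]
 [ 5.95644954e-02  1.31686991e-03 -9.98223591e-01]] [-0.087017    0.50468304  0.91677837]
{'time_s': 0.1, 'qpos': array([ 1.27098823e+00,  4.23773059e-01,  1.63058561e+00,  8.58177272e-06,
        1.08861100e+00, -1.89993262e-02]), 'joint_velocities': array([ 0.00071601, -0.00154793, -0.0015832 ,  0.0008226 ,  0.00011278,
       -0.00040326]), 'joint_torque': array([ 1.25253450e-04, -5.45610559e+01, -2.74324143e+01,  6.45875023e-02,
        1.89246191e-02,  3.57681586e-06]), 'ee_pos': array([0.17303477, 0.60005578, 0.22198503]), 'ee_rot': array([-3.14021603e+00, -3.37572210e-05,  2.86077987e+00]), 'contact_force': array([-0.36963543, -0.98447011, -0.2531948 ]), 'ft_torque': array([-0.01244306, -0.00197445,  0.01175849]), 'gripper_force': 0.0, 'opening': 0.08787240562759016}
```

View pics/scene.png

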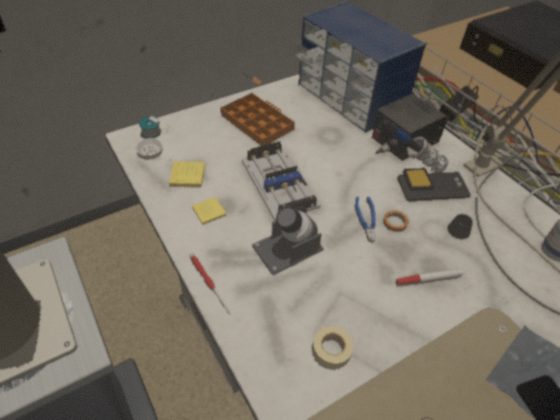

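View pics/top.png

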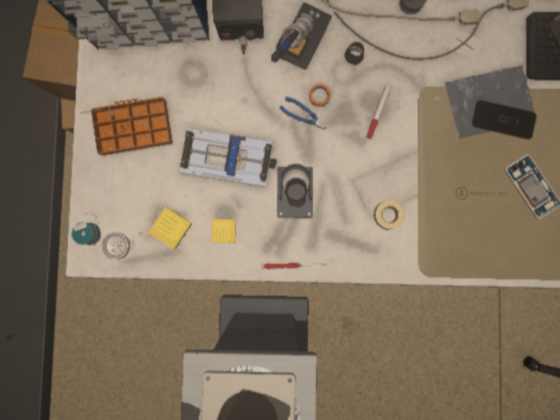

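The scene view shows the jar and cap at about (292,222), the large pad at (187,173), the small pad at (209,210) and the tape at (333,345). In the top view the cap is at about (296,188), the large pad at (170,228), the small pad at (223,231) and the tape at (389,214). Next I'll enlarge the jar area in both views and measure the pad.

```bash
cat > h.py <<'E'
import numpy as np,pickle
def ray(im,u,v):
    R=np.array(im["R"]);t=np.array(im["t"])
    return -R.T@t, R.T@np.array([(u-im["cx"])/im["fx"],(v-im["cy"])/im["fy"],1])
def plane(im,u,v,z):
    o,d=ray(im,u,v); return o+d*(z-o[2])/d[2]
def tri(obs):
    A=np.zeros((3,3));b=np.zeros(3)
    for im,u,v in obs:
        o,d=ray(im,u,v);d=d/np.linalg.norm(d);P=np.eye(3)-np.outer(d,d);A+=P;b+=P@o
    X=np.linalg.solve(A,b)
    return X,[np.linalg.norm((np.eye(3)-np.outer(d,d)/(d@d))@(X-o)) for o,d in [ray(*q) for q in obs]]
def proj(im,X):
    c=np.array(im["R"])@X+im["t"];return im["fx"]*c[0]/c[2]+im["cx"],im["fy"]*c[1]/c[2]+im["cy"]
E
python3 - <<'E'
from h import *
import cv2
S=pickle.load(open("scene.pkl","rb"));T=pickle.load(open("top.pkl","rb"))
for im,n in((S,"s"),(T,"t")):
    hsv=cv2.cvtColor(im["pixels"],cv2.COLOR_BGR2HSV)
    m=cv2.inRange(hsv,(22,120,100),(35,255,255))
    for c in cv2.findContours(m,0,2)[0]:
        if cv2.contourArea(c)>150:
            (u,v),wh,a=cv2.minAreaRect(c); p=plane(im,u,v,.013)
            q=[plane(im,*x,.013)[:2].round(4).tolist() for x in cv2.boxPoints(cv2.minAreaRect(c))]
            print(n,u,v,wh,a,p.round(4),q)
a=cv2.resize(S["pixels"][185:280,240:335],None,fx=4.2,fy=4.2,interpolation=2)
b=cv2.resize(T["pixels"][150:245,250:345],None,fx=4.2,fy=4.2,interpolation=2)
o=np.hstack([a,b]);o=cv2.convertScaleAbs(o,alpha=2,beta=0);cv2.imwrite("pics/jar.png",o);print(o.shape)
E
```

```text
s 208.29310607910156 210.0172119140625 (18.64551544189453, 24.68561363220215) 66.80140686035156 [0.4369 0.064  0.013 ] [[0.413, 0.09], [0.4691, 0.0923], [0.4605, 0.0384], [0.4065, 0.0372]]
s 186.0 173.5 (21.0, 32.0) 90.0 [0.4406 0.1939 0.013 ] [[0.4219, 0.2461], [0.4885, 0.2089], [0.4586, 0.1438], [0.3949, 0.1795]]
t 223.0 231.0 (22.0, 22.0) 90.0 [0.4389 0.0675 0.013 ] [[0.4646, 0.0947], [0.4657, 0.042], [0.4133, 0.0404], [0.4121, 0.093]]
t 169.5 227.49998474121094 (30.231159210205078, 30.785860061645508) 33.690067291259766 [0.4444 0.1958 0.013 ] [[0.4327, 0.2459], [0.4949, 0.2075], [0.4561, 0.1457], [0.3942, 0.1842]]
(399, 798, 3)
```

View pics/jar.png

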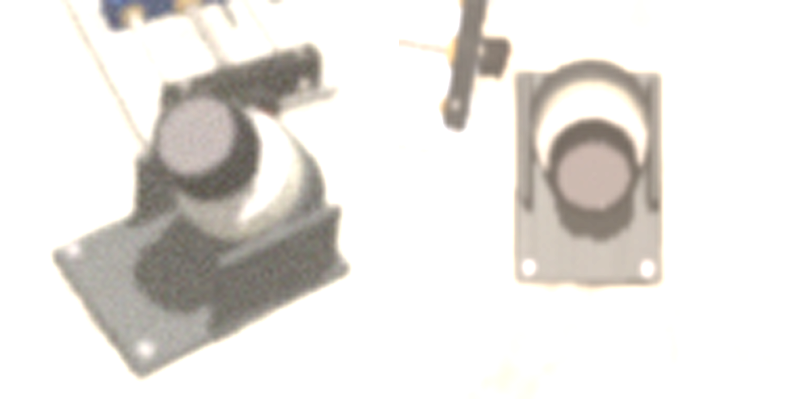

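The enlarged left half (scene view) puts the cap disc centre at (198,136). In the right half (top view) it is at (593,175), with plate corners at about (516,74), (660,75), (516,283) and (660,283). Triangulate next.

```bash
python3 - <<'E'
from h import *
import cv2
S=pickle.load(open("scene.pkl","rb"));T=pickle.load(open("top.pkl","rb"))
f=lambda x,o:(x+.5)/4.2-.5+o
s=(f(198,240),f(136,185));t=(f(194,250),f(175,150))
print(tri([(S,*s),(T,*t)]),plane(S,*s,.1027),plane(T,*t,.1027))
P=[plane(T,f(x-399,250),f(y,150),.006)[:2] for x,y in((516,74),(660,75),(660,283),(516,283))]
print(np.round(P,4)); d=P[3]-P[0]+P[2]-P[1]; w=P[1]-P[0]+P[2]-P[3];print(np.degrees(np.arctan2(d[1],d[0])),np.degrees(np.arctan2(w[1],w[0])))
# mask check: top disc grey by threshold
for im,(u,v),n in((S,s,"s"),(T,t,"t")):
    g=cv2.GaussianBlur(im["pixels"],(3,3),0).mean(2);u0,v0=int(u),int(v)
    c=g[v0-2:v0+3,u0-2:u0+3].mean();m=(abs(g-c)<18).astype('u1')
    k,l,st,ce=cv2.connectedComponentsWithStats(m);i=l[v0,u0];print(n,c,(u,v),st[i],ce[i])
E
```

```text
(array([ 0.52962097, -0.1019836 ,  0.10350859]), [np.float64(5.8306304394067195e-06), np.float64(5.830630439545404e-06)]) [ 0.53003261 -0.10140418  0.1027    ] [ 0.52969136 -0.10200478  0.1027    ]
[[ 0.5965 -0.0591]
 [ 0.5977 -0.1425]
 [ 0.4773 -0.1447]
 [ 0.4754 -0.0619]]
-178.82550748723062 -88.92964354036269
s 96.74666666666666 (286.76190476190476, 217.0) [ 253  195   70   80 1409] [284.29098652 238.18168914]
t 94.4 (295.8095238095238, 191.28571428571428) [288 184  17  16 212] [295.86320755 191.45283019]
```

```bash
cat >> h.py <<'E'
from scipy.spatial.transform import Rotation as Ro
az=np.radians(-178.85); A=np.array([.5*np.cos(az),.5*np.sin(az),np.cos(np.pi/6)])  # jar axis
CT=np.array([.5298,-.1019,.1030]); J0=CT-.084*A
PAD=np.array([.4435,.195,.013])
def go(p,R,st):
    R0=Ro.from_euler('xyz',st["ee_rot"])
    o=R0.inv().apply(p-st["ee_pos"])/.5; d=(R0.inv()*R).as_rotvec()/np.pi
    print("offset",o.round(4).tolist(),"dr",d.round(4).tolist())
def align(R,z):   # smallest turn taking R's tool z to z
    a=R.apply([0,0,1]);v=np.cross(a,z);s=np.linalg.norm(v)
    return R if s<1e-9 else Ro.from_rotvec(v/s*np.arctan2(s,a@z))*R
E
python3 - <<'E'
from h import *
from cell import manip
s=manip.state();R0=Ro.from_euler('xyz',s["ee_rot"])
go(J0+.16*A,align(Ro.from_euler('z',-1.46)*R0,-A),s)
E
```

```text
offset [-1.0021, -1.1736, 0.1079] dr [-0.1566, -0.0933, 0.4534]
```

```bash
python3 -m pendant '[{"gripper":1,"offset":[-0.08,-0.09,0],"dr":[0,0,0.05]},{"gripper":1,"offset":[-0.16,-0.18,0],"dr":[0,0,0.1]},{"gripper":1,"offset":[-0.24,-0.27,0],"dr":[0,0,0.15]},{"gripper":1,"offset":[-0.32,-0.36,0],"dr":[0,0,0.2]},{"gripper":1,"offset":[-0.4,-0.45,0],"dr":[0,0,0.25]}]'
python3 - <<'E'
from h import *
from cell import manip
s=manip.state();R0=Ro.from_euler('xyz',s["ee_rot"]);print(s["qpos"].round(3),s["ee_pos"])
go(J0+.16*A,align(Ro.from_euler('z',-1.46+.25*np.pi)*R0,-A),s)
E
```

```text
time_s: 0.72
ee_pos: [0.3034, 0.3271, 0.2226]
ee_rot: [3.142, 0.0, 2.071]
contact_force: [0.1, 1.0, -0.2]
opening: 0.0878
gripper_force: 0.0
[ 0.796  0.157  2.01  -0.     0.975  0.297] [0.3033598  0.32708442 0.22258893]
offset [-0.935, -0.0813, 0.1077] dr [-0.1681, -0.0241, 0.2097]
```

```bash
python3 -m pendant '[{"gripper":1,"offset":[-0.11,-0.01,0],"dr":[-0.02,0,0.04]},{"gripper":1,"offset":[-0.22,-0.02,0.02],"dr":[-0.05,0,0.08]},{"gripper":1,"offset":[-0.34,-0.03,0.03],"dr":[-0.07,-0.01,0.12]},{"gripper":1,"offset":[-0.46,-0.04,0.04],"dr":[-0.1,-0.02,0.16]},{"gripper":1,"offset":[-0.57,-0.05,0.05],"dr":[-0.12,-0.02,0.2]}]'
python3 - <<'E'
from h import *
from cell import manip
s=manip.state();R0=Ro.from_euler('xyz',s["ee_rot"]);print(s["qpos"].round(3),s["ee_pos"])
go(J0+.16*A,align(R0,-A),s)
E
```

```text
time_s: 1.35
ee_pos: [0.4188, 0.0657, 0.1976]
ee_rot: [2.767, -0.057, 1.447]
contact_force: [0.9, -0.2, -0.7]
opening: 0.0877
gripper_force: 0.0
[ 0.167  0.022  2.308 -0.128  0.44   0.408] [0.41880433 0.0656715  0.19763608]
offset [-0.3188, 0.1591, 0.1051] dr [-0.0457, 0.0072, -0.0]
```

```bash
python3 -m pendant '[{"gripper":1,"offset":[-0.08,0.04,0.03],"dr":[-0.012,0.002,0.05]},{"gripper":1,"offset":[-0.16,0.08,0.05],"dr":[-0.024,0.004,0.1]},{"gripper":1,"offset":[-0.24,0.12,0.08],"dr":[-0.036,0.006,0.15]},{"gripper":1,"offset":[-0.319,0.159,0.105],"dr":[-0.045,0.007,0.2]},{"gripper":1,"offset":[-0.319,0.159,0.105],"dr":[-0.045,0.007,0.25]}]'
python3 - <<'E'
from h import *
from cell import manip,optics
import cv2
s=manip.state();R0=Ro.from_euler('xyz',s["ee_rot"]);print(s["qpos"].round(3),s["ee_pos"])
go(J0+.16*A,align(R0,-A),s)
im=optics.get_image("wrist");cv2.imwrite("pics/w1.png",im["pixels"]);pickle.dump(im,open("w1.pkl","wb"))
print(proj(im,CT),proj(im,J0+.04*A))
E
```

```text
time_s: 1.98
ee_pos: [0.4928, -0.1036, 0.1681]
ee_rot: [2.788, -0.371, 0.702]
contact_force: [-0.4, -0.6, 0.2]
opening: 0.0878
gripper_force: 0.0
[-0.289  0.196  2.266  0.488  0.204  0.192] [ 0.49280861 -0.10360331  0.16811784]
offset [0.0002, -0.0021, -0.0023] dr [0.0105, 0.0152, 0.0]
(np.float64(271.3183700345576), np.float64(215.61676546338344)) (np.float64(270.5291142448093), np.float64(199.02636599211152))
```

View pics/w1.png

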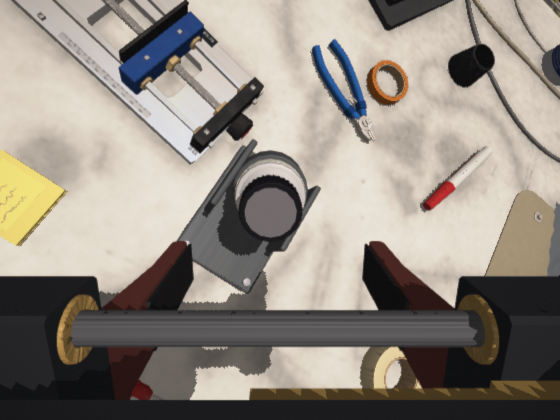

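The wrist view shows the cap disc at about (271,212), against a predicted (271,216), so the pose estimate is good. Joint 5 is near its lower limit at 0.204, so I'll fit the kinematics from the logged poses and check the grasp is reachable.

```bash
cat > k.py <<'E'
from h import *
from scipy.optimize import least_squares
Q=np.array([[1.27098823,.423773,1.6305856,0,1.088611,-.019],[.796,.157,2.01,0,.975,.297],[.167,.022,2.308,-.128,.44,.408],[-.289,.196,2.266,.488,.204,.192]])
P=np.array([[.17303,.60006,.22199],[.30336,.32708,.22259],[.4188,.06567,.19764],[.49281,-.1036,.16812]])
def basis(q):
    R1=Ro.from_euler('z',q[0]);R2=R1*Ro.from_euler('y',q[1]);R3=R2*Ro.from_euler('y',q[2]);R5=R3*Ro.from_euler('z',q[3])*Ro.from_euler('y',q[4])*Ro.from_euler('z',q[5])
    return np.stack([R1.apply([1,0,0]),[0,0,1],R2.apply([0,0,1]),R3.apply([1,0,0]),R3.apply([0,0,1]),R5.apply([0,0,1])],1),R5
M=np.vstack([basis(q)[0] for q in Q]);k,res,rk,sv=np.linalg.lstsq(M,P.ravel(),rcond=None)
fk=lambda q:(basis(q)[0]@k,basis(q)[1])
lo=np.array([-3,-.9,.09,-1.31,.11,-2.54]);hi=np.array([3,2.11,2.58,4.45,2.69,2.54])
def ik(p,z,q0,q6=0):
    def f(x):
        pp,R=fk(np.append(x,q6));return np.r_[(pp-p)*10,R.apply([0,0,1])-z]
    s=least_squares(f,np.clip(q0,lo[:5]+1e-3,hi[:5]-1e-3),bounds=(lo[:5],hi[:5]));return s.x,s.cost
E
python3 - <<'E'
from k import *
print(k.round(4),sv.round(3),abs(M@k-P.ravel()).max())
for q in Q[2:]: print(fk(q)[1].apply([0,0,1]))
for d in(.16,.12,.08,.07,.059):
  for q0 in(Q[3][:5],[-.1,.4,2.2,2.5,.3],[-.1,.4,2.2,-1,.3]):
    x,c=ik(J0+d*A,-A,q0);print(d,x.round(3),"%.1e"%c)
E
```

```text
[-0.0081  0.3455  0.5631  0.0892  0.5011  0.3245] [3.914 2.876 0.543 0.292 0.155 0.053] 0.01242560477959223
[ 0.36945144  0.00713984 -0.92922261]
[ 0.4835787  -0.04468458 -0.87415955]
0.16 [-0.311  0.2    2.269  0.764  0.237] 8.2e-24
0.16 [-0.311  0.2    2.269  0.764  0.237] 5.8e-22
0.16 [-0.311  0.2    2.269  0.764  0.237] 1.4e-19
0.12 [-0.293  0.308  2.248  1.082  0.175] 4.7e-23
0.12 [-0.293  0.308  2.248  1.082  0.175] 1.6e-21
0.12 [-0.293  0.308  2.248  1.082  0.175] 1.1e-28
0.08 [-0.277  0.412  2.219  1.534  0.147] 6.6e-23
0.08 [-0.277  0.412  2.219  1.534  0.147] 5.3e-20
0.08 [-0.277  0.412  2.219  1.534  0.147] 6.5e-23
0.07 [-0.273  0.438  2.211  1.654  0.146] 2.2e-21
0.07 [-0.273  0.438  2.211  1.654  0.146] 5.6e-21
0.07 [-0.273  0.438  2.211  1.654  0.146] 1.4e-31
0.059 [-0.269  0.465  2.201  1.78   0.146] 5.8e-30
0.059 [-0.269  0.465  2.201  1.78   0.146] 3.1e-23
0.059 [-0.269  0.465  2.201  1.78   0.146] 1.6e-30
```

```bash
sed -i 's/R1.apply(\[1,0,0\]),/R1.apply([1,0,0]),R1.apply([0,1,0]),/' k.py; python3 - <<'E'
from k import *
print(k.round(4),sv.round(3),abs(M@k-P.ravel()).max())
for d in(.16,.12,.08,.07,.059):
    x,c=ik(J0+d*A,-A,Q[3][:5]);R=fk(np.append(x,0))[1];print(d,x.round(3),"%.1e"%c, (x[3]))
E
```

```text
[0.001  0.0119 0.3067 0.5635 0.0752 0.4824 0.3076] [3.914 2.876 2.    0.543 0.292 0.154 0.053] 0.00010139397585634535
0.16 [-0.337  0.198  2.27   0.788  0.249] 6.2e-27 0.7878822575042639
0.12 [-0.318  0.304  2.253  1.101  0.187] 4.5e-26 1.1005211063665208
0.08 [-0.301  0.407  2.228  1.538  0.159] 6.4e-28 1.5379490864103682
0.07 [-0.297  0.432  2.221  1.653  0.157] 1.8e-20 1.6527225355974537
0.059 [-0.293  0.459  2.212  1.774  0.158] 1.4e-24 1.7741826153483096
```

```bash
cat > g.py <<'E'
import sys
from k import *
from cell import manip
d=float(sys.argv[1]);s=manip.state();R0=Ro.from_euler('xyz',s["ee_rot"]);print(s["time_s"],s["qpos"].round(3))
e=s["ee_pos"]-J0;print("axial",(e@A).round(4),"lateral",np.linalg.norm(e-(e@A)*A).round(4),"f",s["contact_force"].round(1),"open",s["opening"])
go(J0+d*A,align(R0,-A),s)
E
python3 -m pendant '[{"gripper":1,"offset":[0,-0.002,0],"dr":[0.01,0.015,0]},{"gripper":1,"offset":[0,-0.002,0],"dr":[0.011,0.014,0.055]},{"gripper":1,"offset":[0,-0.002,0],"dr":[0.012,0.013,0.11]},{"gripper":1,"offset":[0,-0.002,0],"dr":[0.013,0.012,0.165]},{"gripper":1,"offset":[0,-0.002,0],"dr":[0.014,0.011,0.22]}]'
python3 g.py .12
```

```text
time_s: 2.65
ee_pos: [0.4915, -0.0996, 0.1684]
ee_rot: [-3.109, -0.524, -0.046]
contact_force: [-0.3, -0.5, 0.6]
opening: 0.0876
gripper_force: 0.0
2.65 [-0.329  0.198  2.273  0.792  0.242  0.545]
axial 0.1597 lateral 0.0031 f [-0.3 -0.5  0.6] open 0.0875701862089781
offset [0.001, 0.0061, 0.0795] dr [0.0002, -0.0004, 0.0]
```

```bash
python3 -m pendant '[{"gripper":1,"offset":[0,0,0.01],"dr":[0,0,0.05]},{"gripper":1,"offset":[0,0,0.02],"dr":[0,0,0.1]},{"gripper":1,"offset":[0,0,0.03],"dr":[0,0,0.15]},{"gripper":1,"offset":[0,0,0.04],"dr":[0,0,0.2]},{"gripper":1,"offset":[0,0,0.04],"dr":[0,0,0.25]}]'
python3 -m pendant '[{"gripper":1,"offset":[0,0,0.01],"dr":[0,0,0.05]},{"gripper":1,"offset":[0,0,0.02],"dr":[0,0,0.1]},{"gripper":1,"offset":[0,0,0.03],"dr":[0,0,0.15]},{"gripper":1,"offset":[0,0,0.04],"dr":[0,0,0.2]},{"gripper":1,"offset":[0,0,0.04],"dr":[0,0,0.25]}]'
python3 g.py .095
```

```text
time_s: 3.28
ee_pos: [0.5016, -0.0993, 0.1508]
ee_rot: [-2.735, -0.34, -0.893]
contact_force: [0.6, 0.1, 0.2]
opening: 0.0875
gripper_force: 0.0
time_s: 3.9
ee_pos: [0.5117, -0.0992, 0.1335]
ee_rot: [-2.618, 0.028, -1.6]
contact_force: [0.4, 0.7, 0.8]
opening: 0.0878
gripper_force: 0.0
3.9 [-0.311  0.306  2.255  1.117  0.181  1.799]
axial 0.1195 lateral 0.0031 f [0.4 0.7 0.8] open 0.08781208417741444
offset [0.0061, -0.0011, 0.0489] dr [-0.0003, -0.0002, -0.0]
```

```bash
python3 -m pendant '[{"gripper":1,"offset":[0.006,-0.001,0.01],"dr":[0,0,0.045]},{"gripper":1,"offset":[0.006,-0.001,0.02],"dr":[0,0,0.09]},{"gripper":1,"offset":[0.006,-0.001,0.03],"dr":[0,0,0.135]},{"gripper":1,"offset":[0.006,-0.001,0.04],"dr":[0,0,0.18]},{"gripper":1,"offset":[0.006,-0.001,0.048],"dr":[0,0,0.22]}]'
python3 g.py .0595
```

```text
time_s: 4.53
ee_pos: [0.5241, -0.102, 0.1131]
ee_rot: [-2.739, 0.347, -2.226]
contact_force: [-1.2, -0.7, -0.0]
opening: 0.0878
gripper_force: 0.0
4.525 [-0.308  0.369  2.238  1.368  0.165  2.236]
axial 0.0956 lateral 0.0001 f [-1.2 -0.7 -0. ] open 0.08780384667442774
offset [0.0002, 0.0004, 0.0721] dr [-0.0005, 0.0001, -0.0]
```

```bash
python3 -m pendant '[{"gripper":1,"offset":[0,0,0.018],"dr":[0,0,0.04]},{"gripper":1,"offset":[0,0,0.036],"dr":[0,0,0.08]},{"gripper":1,"offset":[0,0,0.054],"dr":[0,0,0.12]},{"gripper":1,"offset":[0,0,0.072],"dr":[0,0,0.15]},{"gripper":1,"offset":[0,0,0.072],"dr":[0,0,0.15]}]'
python3 g.py .0595
python3 -m pendant '[{"gripper":0.4,"offset":[0,0,0],"dr":[0,0,0]},{"gripper":0.4,"offset":[0,0,0],"dr":[0,0,0]},{"gripper":0.4,"offset":[0,0,0],"dr":[0,0,0]},{"gripper":0.4,"offset":[0,0,0],"dr":[0,0,0]},{"gripper":0.4,"offset":[0,0,0],"dr":[0,0,0]}]' 12
python3 g.py .0595
```

```text
time_s: 5.15
ee_pos: [0.5421, -0.1017, 0.0816]
ee_rot: [-2.942, 0.488, -2.715]
contact_force: [-0.1, 0.1, -0.1]
opening: 0.0881
gripper_force: 0.0
5.15 [-0.294  0.46   2.211  1.774  0.158  2.305]
axial 0.0594 lateral 0.0001 f [-0.1  0.1 -0.1] open 0.08809463235784755
offset [-0.0001, 0.0001, -0.0003] dr [-0.0003, 0.0001, -0.0]
time_s: 5.78
ee_pos: [0.5418, -0.1013, 0.082]
ee_rot: [-2.944, 0.49, -2.718]
contact_force: [-2.1, 3.8, 1.8]
opening: 0.0452
gripper_force: 12.0
5.775 [-0.294  0.459  2.212  1.774  0.159  2.308]
axial 0.0598 lateral 0.0004 f [-2.1  3.8  1.8] open 0.04522372349676962
offset [0.0001, -0.0007, 0.0006] dr [0.0, 0.0005, 0.0]
```

```bash

python3 -m pendant '[{"gripper":0.4,"offset":[0,0,0],"dr":[0,0,0]},{"gripper":0.4,"offset":[0,0,-0.0003],"dr":[0,0,-0.055]},{"gripper":0.4,"offset":[0,0,-0.0007],"dr":[0,0,-0.11]},{"gripper":0.4,"offset":[0,0,-0.001],"dr":[0,0,-0.165]},{"gripper":0.4,"offset":[0,0,-0.0013],"dr":[0,0,-0.22]}]' 20
python3 g.py .06
python3 -m pendant '[{"gripper":0.4,"offset":[0,0,-0.0003],"dr":[0,0,-0.057]},{"gripper":0.4,"offset":[0,0,-0.0007],"dr":[0,0,-0.114]},{"gripper":0.4,"offset":[0,0,-0.001],"dr":[0,0,-0.171]},{"gripper":0.4,"offset":[0,0,-0.0014],"dr":[0,0,-0.228]},{"gripper":0.4,"offset":[0,0,-0.0017],"dr":[0,0,-0.285]}]' 20
python3 g.py .06
```

```text
time_s: 6.4
ee_pos: [0.5421, -0.1016, 0.0829]
ee_rot: [-2.675, 0.252, -2.011]
contact_force: [-0.2, 3.0, 4.4]
opening: 0.0451
gripper_force: 20.0
6.4 [-0.294  0.457  2.211  1.767  0.159  1.618]
axial 0.0604 lateral 0.0007 f [-0.2  3.   4.4] open 0.0451289397574637
offset [0.0007, 0.0011, 0.0009] dr [-0.0006, 0.0003, 0.0]
time_s: 7.02
ee_pos: [0.5426, -0.1017, 0.0842]
ee_rot: [-2.645, -0.186, -1.222]
contact_force: [2.1, 3.6, 4.1]
opening: 0.0446
gripper_force: 20.0
7.025 [-0.294  0.455  2.211  1.758  0.159  0.731]
axial 0.0613 lateral 0.0017 f [2.1 3.6 4.1] open 0.04461555113273182
offset [-0.0013, 0.0031, 0.0027] dr [-0.0012, -0.0004, 0.0]
```

```bash

python3 -m pendant '[{"gripper":0.4,"offset":[0,0,-0.0003],"dr":[0,0,-0.057]},{"gripper":0.4,"offset":[0,0,-0.0007],"dr":[0,0,-0.114]},{"gripper":0.4,"offset":[0,0,-0.001],"dr":[0,0,-0.171]},{"gripper":0.4,"offset":[0,0,-0.0014],"dr":[0,0,-0.228]},{"gripper":0.4,"offset":[0,0,-0.0017],"dr":[0,0,-0.285]}]' 20
python3 -m pendant '[{"gripper":0.4,"offset":[0,0,-0.0003],"dr":[0,0,-0.057]},{"gripper":0.4,"offset":[0,0,-0.0007],"dr":[0,0,-0.114]},{"gripper":0.4,"offset":[0,0,-0.001],"dr":[0,0,-0.171]},{"gripper":0.4,"offset":[0,0,-0.0014],"dr":[0,0,-0.228]},{"gripper":0.4,"offset":[0,0,-0.0017],"dr":[0,0,-0.285]}]' 20
python3 -m pendant '[{"gripper":0.4,"offset":[0,0,-0.0003],"dr":[0,0,-0.057]},{"gripper":0.4,"offset":[0,0,-0.0007],"dr":[0,0,-0.114]},{"gripper":0.4,"offset":[0,0,-0.001],"dr":[0,0,-0.171]},{"gripper":0.4,"offset":[0,0,-0.0014],"dr":[0,0,-0.228]},{"gripper":0.4,"offset":[0,0,-0.0017],"dr":[0,0,-0.285]}]' 20
python3 g.py .064
```

```text
time_s: 7.65
ee_pos: [0.5426, -0.101, 0.0853]
ee_rot: [-2.969, -0.502, -0.323]
contact_force: [2.1, 7.3, 6.4]
opening: 0.0453
gripper_force: 20.0
time_s: 8.28
ee_pos: [0.5418, -0.1001, 0.0858]
ee_rot: [2.827, -0.432, 0.687]
contact_force: [0.1, 10.8, 6.5]
opening: 0.0448
gripper_force: 20.0
time_s: 8.9
ee_pos: [0.5406, -0.1002, 0.086]
ee_rot: [2.616, -0.043, 1.524]
contact_force: [-0.1, 9.3, 3.8]
opening: 0.045
gripper_force: 20.0
8.9 [-0.294  0.449  2.215  1.731  0.161 -1.928]
axial 0.0639 lateral 0.0017 f [-0.1  9.3  3.8] open 0.044982786444405266
offset [-0.0032, -0.0015, -0.0003] dr [0.0009, -0.0011, -0.0]
```

```bash

python3 -m pendant '[{"gripper":0.4,"offset":[0,0,-0.0003],"dr":[0,0,-0.057]},{"gripper":0.4,"offset":[0,0,-0.0007],"dr":[0,0,-0.114]},{"gripper":0.4,"offset":[0,0,-0.001],"dr":[0,0,-0.15]},{"gripper":0.4,"offset":[0,0,-0.001],"dr":[0,0,-0.15]}]' 20
python3 g.py .065
python3 -m pendant '[{"gripper":0.8,"offset":[0,0,0],"dr":[0,0,0]},{"gripper":0.8,"offset":[0,0,0],"dr":[0,0,0]},{"gripper":0.8,"offset":[0,0,0],"dr":[0,0,0]},{"gripper":0.8,"offset":[0,0,0],"dr":[0,0,0]}]' 20
python3 g.py .065
```

```text
time_s: 9.4
ee_pos: [0.5397, -0.1004, 0.0861]
ee_rot: [2.648, 0.189, 1.932]
contact_force: [-1.4, 7.5, 3.2]
opening: 0.0449
gripper_force: 20.0
9.4 [-0.295  0.448  2.216  1.725  0.16  -2.389]
axial 0.0643 lateral 0.0013 f [-1.4  7.5  3.2] open 0.04489021429407801
offset [-0.0024, -0.0013, -0.0013] dr [0.0009, -0.0005, -0.0]
time_s: 9.9
ee_pos: [0.54, -0.1025, 0.086]
ee_rot: [2.649, 0.191, 1.927]
contact_force: [-0.3, -0.1, -0.4]
opening: 0.07
gripper_force: 0.0
9.9 [-0.296  0.448  2.214  1.725  0.157 -2.388]
axial 0.0642 lateral 0.0008 f [-0.3 -0.1 -0.4] open 0.06998249115464386
offset [0.0017, -0.0, -0.0016] dr [0.0002, 0.0007, 0.0]
```

```bash
sed -i 's/^CT=np.array(\[.5298,-.1019/CT=np.array([.5298,-.1010/' h.py
python3 -m pendant '[{"gripper":0.8,"offset":[0,0,0],"dr":[0,0,0.058]},{"gripper":0.8,"offset":[0,0,0],"dr":[0,0,0.116]},{"gripper":0.8,"offset":[0,0,0],"dr":[0,0,0.174]},{"gripper":0.8,"offset":[0,0,0],"dr":[0,0,0.232]},{"gripper":0.8,"offset":[0,0,0],"dr":[0,0,0.29]}]'
python3 -m pendant '[{"gripper":0.8,"offset":[0,0,0],"dr":[0,0,0.058]},{"gripper":0.8,"offset":[0,0,0],"dr":[0,0,0.116]},{"gripper":0.8,"offset":[0,0,0],"dr":[0,0,0.174]},{"gripper":0.8,"offset":[0,0,0],"dr":[0,0,0.232]},{"gripper":0.8,"offset":[0,0,0],"dr":[0,0,0.29]}]'
python3 -m pendant '[{"gripper":0.8,"offset":[0,0,0],"dr":[0,0,0.058]},{"gripper":0.8,"offset":[0,0,0],"dr":[0,0,0.116]},{"gripper":0.8,"offset":[0,0,0],"dr":[0,0,0.174]},{"gripper":0.8,"offset":[0,0,0],"dr":[0,0,0.232]},{"gripper":0.8,"offset":[0,0,0],"dr":[0,0,0.29]}]'
python3 -m pendant '[{"gripper":0.8,"offset":[0,0,0],"dr":[0,0,0.058]},{"gripper":0.8,"offset":[0,0,0],"dr":[0,0,0.116]},{"gripper":0.8,"offset":[0,0,0],"dr":[0,0,0.174]},{"gripper":0.8,"offset":[0,0,0],"dr":[0,0,0.232]},{"gripper":0.8,"offset":[0,0,0],"dr":[0,0,0.29]}]'
python3 -m pendant '[{"gripper":0.8,"offset":[0,0,0],"dr":[0,0,0.058]},{"gripper":0.8,"offset":[0,0,0],"dr":[0,0,0.116]},{"gripper":0.8,"offset":[0,0,0],"dr":[0,0,0.174]},{"gripper":0.8,"offset":[0,0,0],"dr":[0,0,0.232]},{"gripper":0.8,"offset":[0,0,0],"dr":[0,0,0.29]}]'
python3 g.py .0645
```

```text
time_s: 10.52
ee_pos: [0.5399, -0.1024, 0.086]
ee_rot: [2.678, -0.256, 1.119]
contact_force: [0.2, -0.2, 0.2]
opening: 0.07
gripper_force: 0.0
time_s: 11.15
ee_pos: [0.54, -0.1024, 0.086]
ee_rot: [3.066, -0.52, 0.167]
contact_force: [-0.1, 1.2, 0.1]
opening: 0.0704
gripper_force: 0.0
time_s: 11.78
ee_pos: [0.54, -0.1024, 0.086]
ee_rot: [-2.754, -0.364, -0.836]
contact_force: [-0.1, -0.7, 0.4]
opening: 0.0702
gripper_force: 0.0
time_s: 12.4
ee_pos: [0.54, -0.1024, 0.0861]
ee_rot: [-2.62, 0.061, -1.659]
contact_force: [-0.4, -0.9, -0.5]
opening: 0.0699
gripper_force: 0.0
time_s: 13.02
ee_pos: [0.54, -0.1024, 0.086]
ee_rot: [-2.853, 0.445, -2.52]
contact_force: [0.4, 0.3, -0.4]
opening: 0.0702
gripper_force: 0.0
13.025 [-0.296  0.448  2.214  1.725  0.157  2.174]
axial 0.0642 lateral 0.0016 f [ 0.4  0.3 -0.4] open 0.07019172100783984
offset [-0.0011, 0.003, -0.0006] dr [-0.0006, 0.0001, -0.0]
```

```bash

python3 -m pendant '[{"gripper":0.8,"offset":[-0.001,0.003,0],"dr":[0,0,0]},{"gripper":0.4,"offset":[-0.001,0.003,0],"dr":[0,0,0]},{"gripper":0.4,"offset":[-0.001,0.003,0],"dr":[0,0,0]},{"gripper":0.4,"offset":[-0.001,0.003,0],"dr":[0,0,0]},{"gripper":0.4,"offset":[-0.001,0.003,0],"dr":[0,0,0]}]' 20
python3 -m pendant '[{"gripper":0.4,"offset":[0,0,-0.0003],"dr":[0,0,-0.058]},{"gripper":0.4,"offset":[0,0,-0.0007],"dr":[0,0,-0.116]},{"gripper":0.4,"offset":[0,0,-0.001],"dr":[0,0,-0.174]},{"gripper":0.4,"offset":[0,0,-0.0014],"dr":[0,0,-0.232]},{"gripper":0.4,"offset":[0,0,-0.0017],"dr":[0,0,-0.29]}]' 20
python3 -m pendant '[{"gripper":0.4,"offset":[0,0,-0.0003],"dr":[0,0,-0.058]},{"gripper":0.4,"offset":[0,0,-0.0007],"dr":[0,0,-0.116]},{"gripper":0.4,"offset":[0,0,-0.001],"dr":[0,0,-0.174]},{"gripper":0.4,"offset":[0,0,-0.0014],"dr":[0,0,-0.232]},{"gripper":0.4,"offset":[0,0,-0.0017],"dr":[0,0,-0.29]}]' 20
python3 -m pendant '[{"gripper":0.4,"offset":[0,0,-0.0003],"dr":[0,0,-0.058]},{"gripper":0.4,"offset":[0,0,-0.0007],"dr":[0,0,-0.116]},{"gripper":0.4,"offset":[0,0,-0.001],"dr":[0,0,-0.174]},{"gripper":0.4,"offset":[0,0,-0.0014],"dr":[0,0,-0.232]},{"gripper":0.4,"offset":[0,0,-0.0017],"dr":[0,0,-0.29]}]' 20
python3 g.py .0665
```

```text
time_s: 13.65
ee_pos: [0.5396, -0.1006, 0.0858]
ee_rot: [-2.85, 0.443, -2.513]
contact_force: [-0.8, 0.6, 0.1]
opening: 0.0451
gripper_force: 20.0
time_s: 14.28
ee_pos: [0.5394, -0.1009, 0.0868]
ee_rot: [-2.619, 0.054, -1.648]
contact_force: [0.4, -0.3, 0.2]
opening: 0.0458
gripper_force: 20.0
time_s: 14.9
ee_pos: [0.5396, -0.1008, 0.0878]
ee_rot: [-2.758, -0.369, -0.824]
contact_force: [2.3, 0.6, 2.1]
opening: 0.0455
gripper_force: 20.0
time_s: 15.52
ee_pos: [0.5395, -0.1003, 0.0888]
ee_rot: [3.06, -0.522, 0.182]
contact_force: [2.5, 2.3, 2.1]
opening: 0.0455
gripper_force: 20.0
15.525 [-0.293  0.441  2.217  1.71   0.157 -0.554]
axial 0.0668 lateral 0.0014 f [2.5 2.3 2.1] open 0.04550772302877837
offset [-0.0028, 0.0005, 0.0007] dr [0.0002, -0.0012, 0.0]
```

```bash

python3 -m pendant '[{"gripper":0.4,"offset":[0,0,-0.0003],"dr":[0,0,-0.058]},{"gripper":0.4,"offset":[0,0,-0.0007],"dr":[0,0,-0.116]},{"gripper":0.4,"offset":[0,0,-0.001],"dr":[0,0,-0.174]},{"gripper":0.4,"offset":[0,0,-0.0014],"dr":[0,0,-0.232]},{"gripper":0.4,"offset":[0,0,-0.0017],"dr":[0,0,-0.29]}]' 20
python3 -m pendant '[{"gripper":0.4,"offset":[0,0,-0.0003],"dr":[0,0,-0.058]},{"gripper":0.4,"offset":[0,0,-0.0007],"dr":[0,0,-0.116]},{"gripper":0.4,"offset":[0,0,-0.001],"dr":[0,0,-0.174]},{"gripper":0.4,"offset":[0,0,-0.0014],"dr":[0,0,-0.232]},{"gripper":0.4,"offset":[0,0,-0.0017],"dr":[0,0,-0.29]}]' 20
python3 g.py .0685
python3 -m pendant '[{"gripper":0.4,"offset":[0,0,-0.002],"dr":[0,0,0]},{"gripper":0.4,"offset":[0,0,-0.004],"dr":[0,0,0]},{"gripper":0.4,"offset":[0,0,-0.006],"dr":[0,0,0]},{"gripper":0.4,"offset":[0,0,-0.006],"dr":[0,0,0]}]' 20
python3 g.py .0715
```

```text
time_s: 16.15
ee_pos: [0.5389, -0.0999, 0.0895]
ee_rot: [2.674, -0.253, 1.133]
contact_force: [1.9, 4.3, 1.9]
opening: 0.0454
gripper_force: 20.0
time_s: 16.77
ee_pos: [0.538, -0.0998, 0.0899]
ee_rot: [2.649, 0.192, 1.935]
contact_force: [1.7, 4.5, 1.4]
opening: 0.0452
gripper_force: 20.0
16.775 [-0.294  0.437  2.219  1.691  0.158 -2.358]
axial 0.0685 lateral 0.0012 f [1.7 4.5 1.4] open 0.045210698939960124
offset [-0.0015, -0.0019, 0.0] dr [0.0009, 0.0001, 0.0]
time_s: 17.27
ee_pos: [0.5363, -0.1, 0.0916]
ee_rot: [2.648, 0.187, 1.925]
contact_force: [7.1, 4.7, -11.6]
opening: 0.0456
gripper_force: 20.0
17.275 [-0.295  0.431  2.221  1.656  0.157 -2.313]
axial 0.0708 lateral 0.0009 f [  7.1   4.7 -11.6] open 0.04557510336014066
offset [-0.0018, -0.0006, -0.0013] dr [0.0004, -0.0001, -0.0]
```

```bash

python3 -m pendant '[{"gripper":0.4,"offset":[0,0,0.003],"dr":[0,0,0]},{"gripper":0.4,"offset":[0,0,0.005],"dr":[0,0,0]},{"gripper":0.8,"offset":[0,0,0.005],"dr":[0,0,0]},{"gripper":0.8,"offset":[0,0,0.005],"dr":[0,0,0]},{"gripper":0.8,"offset":[0,0,0.005],"dr":[0,0,0]}]' 20
python3 -m pendant '[{"gripper":0.8,"offset":[0,0,0],"dr":[0,0,0.058]},{"gripper":0.8,"offset":[0,0,0],"dr":[0,0,0.116]},{"gripper":0.8,"offset":[0,0,0],"dr":[0,0,0.174]},{"gripper":0.8,"offset":[0,0,0],"dr":[0,0,0.232]},{"gripper":0.8,"offset":[0,0,0],"dr":[0,0,0.29]}]'
python3 -m pendant '[{"gripper":0.8,"offset":[0,0,0],"dr":[0,0,0.058]},{"gripper":0.8,"offset":[0,0,0],"dr":[0,0,0.116]},{"gripper":0.8,"offset":[0,0,0],"dr":[0,0,0.174]},{"gripper":0.8,"offset":[0,0,0],"dr":[0,0,0.232]},{"gripper":0.8,"offset":[0,0,0],"dr":[0,0,0.29]}]'
python3 -m pendant '[{"gripper":0.8,"offset":[0,0,0],"dr":[0,0,0.058]},{"gripper":0.8,"offset":[0,0,0],"dr":[0,0,0.116]},{"gripper":0.8,"offset":[0,0,0],"dr":[0,0,0.174]},{"gripper":0.8,"offset":[0,0,0],"dr":[0,0,0.232]},{"gripper":0.8,"offset":[0,0,0],"dr":[0,0,0.29]}]'
python3 g.py .0685
```

```text
time_s: 17.9
ee_pos: [0.5372, -0.1011, 0.09]
ee_rot: [2.649, 0.191, 1.926]
contact_force: [0.4, -0.3, -0.4]
opening: 0.0694
gripper_force: 0.0
time_s: 18.52
ee_pos: [0.5372, -0.101, 0.09]
ee_rot: [2.678, -0.256, 1.118]
contact_force: [-0.2, 0.4, -0.6]
opening: 0.0703
gripper_force: 0.0
time_s: 19.15
ee_pos: [0.5372, -0.101, 0.09]
ee_rot: [3.067, -0.52, 0.166]
contact_force: [-0.5, -0.7, 0.1]
opening: 0.0702
gripper_force: 0.0
time_s: 19.77
ee_pos: [0.5372, -0.101, 0.09]
ee_rot: [-2.755, -0.364, -0.837]
contact_force: [-0.7, 0.3, -0.0]
opening: 0.0704
gripper_force: 0.0
19.775 [-0.295  0.436  2.22   1.685  0.155  0.394]
axial 0.069 lateral 0.0002 f [-0.7  0.3 -0. ] open 0.0704426214336882
offset [-0.0001, -0.0004, 0.001] dr [0.0001, -0.0007, 0.0]
```

Regrip, turn about 104° more, then pull gently.

```bash

python3 -m pendant '[{"gripper":0.4,"offset":[0,0,0],"dr":[0,0,0]},{"gripper":0.4,"offset":[0,0,0],"dr":[0,0,0]},{"gripper":0.4,"offset":[0,0,0],"dr":[0,0,0]},{"gripper":0.4,"offset":[0,0,0],"dr":[0,0,0]}]' 20
python3 -m pendant '[{"gripper":0.4,"offset":[0,0,-0.0003],"dr":[0,0,-0.058]},{"gripper":0.4,"offset":[0,0,-0.0007],"dr":[0,0,-0.116]},{"gripper":0.4,"offset":[0,0,-0.001],"dr":[0,0,-0.174]},{"gripper":0.4,"offset":[0,0,-0.0014],"dr":[0,0,-0.232]},{"gripper":0.4,"offset":[0,0,-0.0017],"dr":[0,0,-0.29]}]' 20
python3 -m pendant '[{"gripper":0.4,"offset":[0,0,-0.0003],"dr":[0,0,-0.058]},{"gripper":0.4,"offset":[0,0,-0.0007],"dr":[0,0,-0.116]},{"gripper":0.4,"offset":[0,0,-0.001],"dr":[0,0,-0.174]},{"gripper":0.4,"offset":[0,0,-0.0014],"dr":[0,0,-0.232]},{"gripper":0.4,"offset":[0,0,-0.0017],"dr":[0,0,-0.29]}]' 20
python3 g.py .07
python3 -m pendant '[{"gripper":0.4,"offset":[0,0,-0.002],"dr":[0,0,0]},{"gripper":0.4,"offset":[0,0,-0.004],"dr":[0,0,0]},{"gripper":0.4,"offset":[0,0,-0.006],"dr":[0,0,0]},{"gripper":0.4,"offset":[0,0,-0.008],"dr":[0,0,0]}]' 20
python3 g.py .074
```

```text
time_s: 20.27
ee_pos: [0.5376, -0.1005, 0.0902]
ee_rot: [-2.756, -0.367, -0.829]
contact_force: [1.5, 1.2, 1.1]
opening: 0.046
gripper_force: 20.0
time_s: 20.9
ee_pos: [0.5377, -0.1005, 0.0912]
ee_rot: [3.06, -0.521, 0.182]
contact_force: [1.8, 2.0, 2.0]
opening: 0.0462
gripper_force: 20.0
time_s: 21.52
ee_pos: [0.5372, -0.1002, 0.092]
ee_rot: [2.674, -0.252, 1.132]
contact_force: [1.6, 3.8, 1.7]
opening: 0.0466
gripper_force: 20.0
21.525 [-0.295  0.431  2.22   1.666  0.157 -1.422]
axial 0.0707 lateral 0.0011 f [1.6 3.8 1.7] open 0.04662751080870694
offset [-0.002, -0.001, 0.0015] dr [0.0008, -0.0005, -0.0]
time_s: 22.02
ee_pos: [0.5349, -0.1002, 0.095]
ee_rot: [2.677, -0.256, 1.123]
contact_force: [4.9, 4.0, -2.8]
opening: 0.0459
gripper_force: 20.0
22.025 [-0.296  0.422  2.224  1.619  0.157 -1.367]
axial 0.0745 lateral 0.0008 f [ 4.9  4.  -2.8] open 0.045916323228668676
offset [-0.0017, 0.0001, 0.0011] dr [0.0005, -0.0004, -0.0]
```

```bash

python3 -m pendant '[{"gripper":0.4,"offset":[0,0,-0.003],"dr":[0,0,0]},{"gripper":0.4,"offset":[0,0,-0.006],"dr":[0,0,0]},{"gripper":0.4,"offset":[0,0,-0.009],"dr":[0,0,0]},{"gripper":0.4,"offset":[0,0,-0.012],"dr":[0,0,0]},{"gripper":0.4,"offset":[0,0,-0.016],"dr":[0,0,0]}]' 20
python3 g.py .11
python3 - <<'E'
from h import *
from cell import optics
import cv2
a=optics.get_image("scene")["pixels"][165:280,220:350];b=optics.get_image("wrist")["pixels"]
o=np.hstack([cv2.resize(a,(452,400)),cv2.resize(b[100:400,150:410],(347,400))]);cv2.imwrite("pics/p1.png",cv2.convertScaleAbs(o,alpha=1.6))
E
```

```text
time_s: 22.65
ee_pos: [0.5301, -0.101, 0.1018]
ee_rot: [2.677, -0.253, 1.124]
contact_force: [0.3, -0.5, 0.4]
opening: 0.0459
gripper_force: 20.0
22.65 [-0.3    0.401  2.231  1.525  0.157 -1.277]
axial 0.0828 lateral 0.0004 f [ 0.3 -0.5  0.4] open 0.04591942887632389
offset [0.0004, 0.0007, -0.0544] dr [0.0005, 0.0003, -0.0]
```

View pics/p1.png

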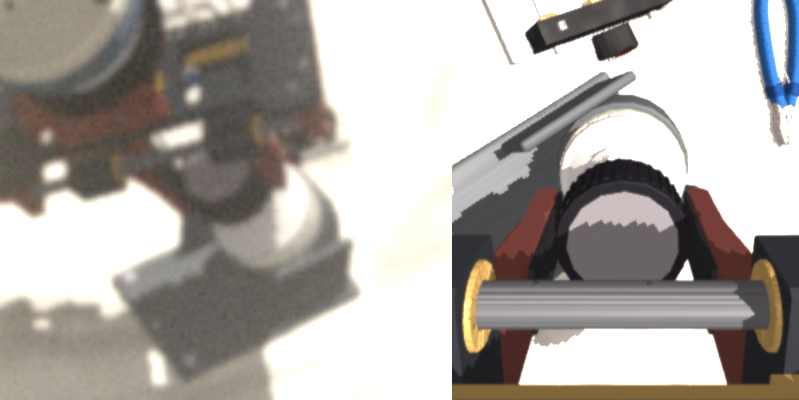

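The picture shows the cap held between the fingers, off the thread and rising clear of the neck. The contact force is zero. Lift on.

```bash

python3 -m pendant '[{"gripper":0.4,"offset":[0,0,-0.03],"dr":[0,0,0]},{"gripper":0.4,"offset":[0,0,-0.06],"dr":[0,0,0]},{"gripper":0.4,"offset":[0,0,-0.09],"dr":[0,0,0]},{"gripper":0.4,"offset":[0,0,-0.12],"dr":[0,0,0]},{"gripper":0.4,"offset":[0,0,-0.15],"dr":[0,0,0]}]' 20
python3 - <<'E'
from k import *
from cell import manip
s=manip.state();R0=Ro.from_euler('xyz',s["ee_rot"]);print(s["qpos"].round(3),s["ee_pos"])
go(PAD+[0,0,.1],align(R0,np.array([0,0,-1.])),s)
E
```

```text
time_s: 23.38
ee_pos: [0.4924, -0.1015, 0.1671]
ee_rot: [2.677, -0.253, 1.124]
contact_force: [-0.0, -0.3, 0.4]
opening: 0.0456
gripper_force: 20.0
[-0.333  0.203  2.271  0.803  0.241 -0.571] [ 0.49239876 -0.10154844  0.16706982]
offset [0.45, -0.41, 0.0497] dr [0.1446, -0.0835, -0.0]
```

```bash

python3 -m pendant '[{"gripper":0.4,"offset":[0.08,-0.07,0.01],"dr":[0.03,-0.017,0]},{"gripper":0.4,"offset":[0.16,-0.15,0.02],"dr":[0.06,-0.034,0]},{"gripper":0.4,"offset":[0.24,-0.22,0.03],"dr":[0.09,-0.052,0]},{"gripper":0.4,"offset":[0.32,-0.29,0.035],"dr":[0.12,-0.07,0]},{"gripper":0.4,"offset":[0.4,-0.365,0.045],"dr":[0.1446,-0.0835,0]}]' 20
cat > g2.py <<'E'
import sys
from k import *
from cell import manip
s=manip.state();R0=Ro.from_euler('xyz',s["ee_rot"]);print(s["time_s"],s["qpos"].round(3),s["ee_pos"].round(4),s["contact_force"].round(1),s["opening"])
go(PAD+[0,0,float(sys.argv[1])],align(R0,np.array([0,0,-1.])),s)
E
python3 g2.py .04
```

```text
time_s: 24.0
ee_pos: [0.4607, 0.104, 0.1292]
ee_rot: [-3.141, 0.003, 1.062]
contact_force: [0.6, -0.2, -0.2]
opening: 0.0462
gripper_force: 20.0
24.0 [ 0.198  0.348  2.026 -0.003  0.77   0.709] [0.4607 0.104  0.1292] [ 0.6 -0.2 -0.2] 0.046178687588934245
offset [0.1426, -0.1186, 0.152] dr [-0.0002, 0.001, -0.0]
```

```bash

python3 -m pendant '[{"gripper":0.4,"offset":[0.05,-0.04,0.03],"dr":[0,0,0]},{"gripper":0.4,"offset":[0.1,-0.08,0.07],"dr":[0,0,0]},{"gripper":0.4,"offset":[0.1426,-0.1186,0.11],"dr":[0,0.001,0]},{"gripper":0.4,"offset":[0.1426,-0.1186,0.152],"dr":[0,0.001,0]},{"gripper":0.4,"offset":[0.1426,-0.1186,0.152],"dr":[0,0.001,0]}]' 20
python3 g2.py .004
python3 - <<'E'
from h import *
from cell import optics
import cv2
a=optics.get_image("scene")["pixels"][115:230,120:250];b=optics.get_image("wrist")["pixels"]
o=np.hstack([cv2.resize(a,(452,400)),cv2.resize(b[100:400,150:410],(347,400))]);cv2.imwrite("pics/p2.png",cv2.convertScaleAbs(o,alpha=1.4))
E
```

```text
time_s: 24.62
ee_pos: [0.442, 0.1942, 0.0514]
ee_rot: [-3.14, -0.001, 1.065]
contact_force: [0.2, 0.1, 0.5]
opening: 0.0459
gripper_force: 20.0
24.625 [0.388 0.506 2.036 0.003 0.601 0.891] [0.442  0.1942 0.0514] [0.2 0.1 0.5] 0.045923889059630366
offset [0.0028, 0.0019, 0.0688] dr [-0.0005, -0.0002, -0.0]
```

View pics/p2.png

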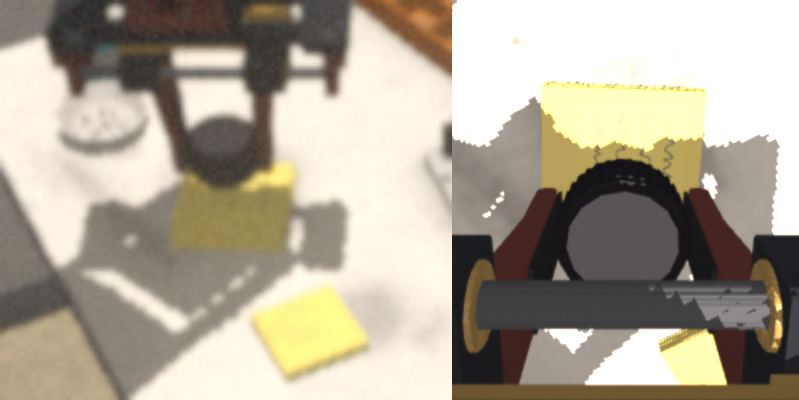

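The pictures show the cap held level over the large pad, at about (220,150) in the left half, and well aligned. Lower it now.

```bash

python3 -m pendant '[{"gripper":0.4,"offset":[0.003,0.002,0.02],"dr":[0,0,0]},{"gripper":0.4,"offset":[0.003,0.002,0.04],"dr":[0,0,0]},{"gripper":0.4,"offset":[0.003,0.002,0.056],"dr":[0,0,0]},{"gripper":0.4,"offset":[0.003,0.002,0.062],"dr":[0,0,0]},{"gripper":0.4,"offset":[0.003,0.002,0.062],"dr":[0,0,0]}]' 20
python3 -m pendant '[{"gripper":0.4,"offset":[0,0,0.002],"dr":[0,0,0]},{"gripper":0.4,"offset":[0,0,0.004],"dr":[0,0,0]},{"gripper":0.4,"offset":[0,0,0.004],"dr":[0,0,0]}]' 20
python3 -m pendant '[{"gripper":0.4,"offset":[0,0,0.002],"dr":[0,0,0]},{"gripper":0.4,"offset":[0,0,0.002],"dr":[0,0,0]}]' 20
python3 g2.py .002
```

```text
time_s: 25.35
ee_pos: [0.4448, 0.1952, 0.0213]
ee_rot: [-3.142, -0.003, 1.064]
contact_force: [-1.0, 0.3, -0.0]
opening: 0.0458
gripper_force: 20.0
time_s: 25.72
ee_pos: [0.445, 0.1953, 0.0197]
ee_rot: [3.141, -0.003, 1.064]
contact_force: [-0.0, -0.0, -0.7]
opening: 0.046
gripper_force: 20.0
time_s: 25.98
ee_pos: [0.445, 0.1953, 0.0186]
ee_rot: [3.141, -0.003, 1.065]
contact_force: [0.0, -0.5, -0.3]
opening: 0.0461
gripper_force: 20.0
25.975 [0.388 0.574 2.036 0.004 0.529 0.891] [0.445  0.1953 0.0186] [ 0.  -0.5 -0.3] 0.046118021180167314
offset [-0.002, -0.0023, 0.0072] dr [0.0001, -0.0011, 0.0]
```

```bash
for i in 1; do :; done
python3 -m pendant '[{"gripper":0.4,"offset":[0,0,0.002],"dr":[0,0,0]},{"gripper":0.4,"offset":[0,0,0.003],"dr":[0,0,0]},{"gripper":0.4,"offset":[0,0,0.003],"dr":[0,0,0]}]' 20
python3 -m pendant '[{"gripper":0.4,"offset":[0,0,0.002],"dr":[0,0,0]},{"gripper":0.4,"offset":[0,0,0.002],"dr":[0,0,0]}]' 20
```

```text
time_s: 26.35
ee_pos: [0.4449, 0.1953, 0.017]
ee_rot: [3.141, -0.003, 1.064]
contact_force: [0.2, -0.2, -0.2]
opening: 0.046
gripper_force: 20.0
time_s: 26.6
ee_pos: [0.4449, 0.1952, 0.016]
ee_rot: [3.141, -0.003, 1.064]
contact_force: [-0.1, 0.4, 0.5]
opening: 0.0462
gripper_force: 20.0
```

```bash
python3 -m pendant '[{"gripper":0.4,"offset":[0,0,0.001],"dr":[0,0,0]},{"gripper":0.4,"offset":[0,0,0.002],"dr":[0,0,0]},{"gripper":0.4,"offset":[0,0,0.002],"dr":[0,0,0]}]' 20
```

```text
time_s: 26.98
ee_pos: [0.445, 0.1953, 0.0156]
ee_rot: [3.141, -0.003, 1.064]
contact_force: [-2.5, 0.2, 8.1]
opening: 0.046
gripper_force: 20.0
```

Contact: 8 N upward. Release and lift off.

```bash
python3 -m pendant '[{"gripper":0.4,"offset":[0,0,-0.001],"dr":[0,0,0]},{"gripper":0.55,"offset":[0,0,-0.001],"dr":[0,0,0]},{"gripper":0.75,"offset":[0,0,-0.001],"dr":[0,0,0]},{"gripper":0.9,"offset":[0,0,-0.001],"dr":[0,0,0]},{"gripper":0.9,"offset":[0,0,-0.001],"dr":[0,0,0]}]' 20
python3 -m pendant '[{"gripper":0.9,"offset":[0,0,-0.02],"dr":[0,0,0]},{"gripper":0.9,"offset":[0,0,-0.06],"dr":[0,0,0]},{"gripper":0.9,"offset":[0,0,-0.12],"dr":[0,0,0]},{"gripper":0.9,"offset":[0,0,-0.2],"dr":[0,0,0]},{"gripper":0.9,"offset":[0,0,-0.28],"dr":[0,0,0]}]'
python3 -m pendant '[{"gripper":0.9,"offset":[0,0,-0.05],"dr":[0,0,0]},{"gripper":0.9,"offset":[0,0,-0.05],"dr":[0,0,0]},{"gripper":0.9,"offset":[0,0,-0.05],"dr":[0,0,0]}]'
python3 - <<'E'
from h import *
from cell import optics
import cv2
a=optics.get_image("scene")["pixels"][115:230,120:250];b=optics.get_image("wrist")["pixels"]
o=np.hstack([cv2.resize(a,(452,400)),cv2.resize(b[100:400,150:410],(347,400))]);cv2.imwrite("pics/p3.png",cv2.convertScaleAbs(o,alpha=1.4))
E
```

```text
time_s: 27.6
ee_pos: [0.445, 0.1953, 0.0155]
ee_rot: [3.141, -0.003, 1.064]
contact_force: [0.3, -0.8, -0.6]
opening: 0.0749
gripper_force: 0.0
time_s: 28.22
ee_pos: [0.4445, 0.1948, 0.1574]
ee_rot: [3.141, -0.003, 1.064]
contact_force: [0.6, 0.5, -0.8]
opening: 0.0791
gripper_force: 0.0
time_s: 28.6
ee_pos: [0.4441, 0.1946, 0.1801]
ee_rot: [-3.142, -0.003, 1.064]
contact_force: [-0.3, 1.2, 0.0]
opening: 0.0791
gripper_force: 0.0
```

View pics/p3.png

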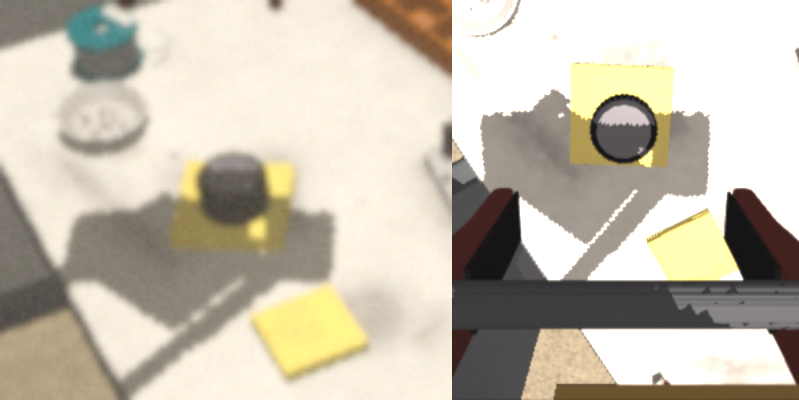

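The cap sits flat near the middle of the large pad, at (623,128) on a pad centred at about (620,115) in the right half. The gripper is clear of it, so I'll hand the job in.

```bash
python3 -c "
from cell import manip;print(manip.job_done())"
```

```text
the job is handed in; nothing more can be done
None
```

The cap is unscrewed, lifted off the jar and released open side down near the middle of the large note pad, and the job was handed in at about 29 s; the interface gave no verdict, and I never moved the arm near the tape roll.

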